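# Wind the filming turntable at a steady 15 turns a minute and park it at the mark

### The job

Film the orange glitter shaker for the shop page: wind the turntable's crank by its red knob, anticlockwise seen from above, until the steel platter (not just the crank, which slips ahead of it) turns at 15 turns a minute, and keep the platter within two turns a minute of that for at least six seconds without a break, never letting it go above 20 and without touching the platter itself. Then stop the platter with its orange dot pointing at the phone, in line with the orange stripe on the base (within about ten degrees), and let go of the knob with everything at rest. The shaker must stay standing in the middle of the platter, and nothing else on the counter may be disturbed.

Things in the scene. Friction and masses are not known exactly. Their poses are not given: they have to be found in the camera images.
- turntable: Black base disc, 220 mm across, 20 mm high, fixed to the counter; origin at the centre of its underside, x axis towards the phone. A flat bar leads 220 mm out to a clip with a phone (150 mm wide, top 97 mm above the counter). Above the disc, on one upright axis: a crank arm, then the round platter. An 8 mm orange stripe on disc and bar points from the axis to the phone.
- spindle (a point): The turntable's upright axis at the height of the platter's white top, 56 mm above the counter. The steel platter is 150 mm across and 18 mm thick; the shaker stands on its middle. Below it a flat crank arm turns on the same axis and carries the red knob outside the platter's rim.
- index (a point): Point where the orange dot must stop: 55 mm from the spindle towards the phone, at the height of the platter's top, above the line of the orange stripe.
- dot (a point): Centre of the orange dot, 18 mm across, flush in the platter's white top, 55 mm from the spindle; it turns with the platter.
- platter (a joint): Turn of the platter on the base, rad, growing anticlockwise seen from above, no stops; 0 or any whole turn: dot at the index. 15 turns a minute is 1.57 rad/s. Nominal: 2.0 kg, moment of inertia 0.0054 kg m2 (hidden mass within some 35 percent); a felt pad in the base drags on it with 0.0057 N m constant (hidden, anywhere from 0.003 to 0.010) plus 0.0008 N m per rad/s.
- crank (a joint): Turn of the crank relative to the platter, rad, anticlockwise positive, no stops. Drives the platter only through a grease slip coupling (0.0054 N m per rad/s of this joint), both ways: a stopped or reversed crank brakes. Platter time constant about 0.9 s; steady running needs the crank about 1.3 rad/s (0.7 to 2.1) faster than the platter; below 0.4 rad/s a resting platter stays put.
- knob_grip (a point): Grip point of the red crank knob, on its upright axis, 86 mm above the counter. Knob: round, 26 mm across, from 62 to 106 mm above the counter, to be held from above with the fingertips above the platter; it spins freely on its pin, so the hand need not turn. It runs on a level circle of 90 mm radius about the spindle, without stops; turning it takes under 1 N.
- shaker: The closed orange glitter shaker being filmed, with a yellow band and white cap: 40 mm across, 50 mm tall, 60 g, standing loose in the middle of the platter. Origin at the centre of its underside.
- drawers: Bystander: stack of three clear plastic drawers, 200 x 240 x 220 mm, fixed at the right. Origin at the centre of its underside.
- stapler: Bystander: steel stapler, 140 x 34 x 46 mm, lying on the left. Origin at the centre of its underside.
- bead_jar: Bystander: closed glass jar of wooden beads, 72 mm across, 99 mm tall, on the left. Origin at the centre of its underside.
- brush_holder: Bystander: grey silicone block 80 x 80 x 75 mm with five brushes standing up to about 195 mm, on the left. Origin at the centre of its underside.
- tape_roll: Bystander: yellow roll of tape lying flat, 90 mm across, 24 mm high, on the right. Origin at the centre of its underside.
- mug: Bystander: blue mug 82 mm across, 95 mm tall, on the right. Origin at the centre of its underside.
Not all that is in view belongs to the job. What is shaped like the shaker but black is not meant.

How it is judged (in metres and radians):
On the way, in this order (a step that is already met when the one before it is completed fails the run):
1. the platter turns anticlockwise at 13 to 17 turns a minute (1.36 to 1.78 rad/s) for 6 s without a break (velocity of joint platter between 1.36 and 1.78 rad/s), for 6 s.
2. the platter is stopped with the orange dot at the index (within 11 mm, 0.2 rad) (horizontal distance between dot and index below 0.011 m and velocity of joint platter between -0.06 and 0.06 rad/s), for 0.3 s.
At the end, for the whole second after the job is handed in: The platter rests (under 0.06 rad/s) with the orange dot within 11 mm (0.2 rad) of the index, and the shaker stands upright on the platter within 25 mm of its middle; the robot has let go (all of step 2 and angle between shaker's own z axis and vertical below 0.15 rad and horizontal distance between shaker and spindle below 0.025 m and z of shaker in the frame of spindle below 0.006 m and linear speed of shaker below 0.02 m/s); the robot touches nothing.
It fails at once if the platter goes well above 20 turns a minute (2.2 rad/s) (velocity of joint platter above 2.2 rad/s).
It fails at once if the shaker is tipped or pushed off the middle of the platter (angle between shaker's own z axis and vertical above 0.35 rad or horizontal distance between shaker and spindle above 0.03 m).
It fails at once if something else on the counter is disturbed (moved by 20 mm, or the drawers pressed with over 2 N) (distance of any of stapler, bead_jar, brush_holder, tape_roll, mug from where it was at the start of the episode above 0.02 m or contact force between any of the fingers, the arm and drawers above 2 N).
It fails at once if the fingers touch the platter itself (over 2 N) (contact force between the fingers and platter_c0 above 2 N).
It also fails if it takes over 67 s, if anything falls off the work surface, if the arm or the gripper's body presses on something with over 40 N, if the wrist force passes 120 N, or if a joint passes its speed limit or range.

### The arm

A 7-joint arm with a two-finger parallel gripper is mounted at the origin on the work surface. World frame = base frame: x ahead of the robot, y to its left, z up, the work surface at z = 0. Lengths are in m, angles in degrees, forces in N, time in s.
With the tool pointing down it reaches from about 0.425 to 0.975 m from the base axis. Payload 16.7 kg.
Tool frame: the origin (TCP) lies between the finger pads; the fingertips stand robot.nose_length ahead of it and the grasp point (between the pads) lies 8 mm behind it (robot.nose_length is the distance from the TCP to the fingertips, in m); z points along the fingers, y is the line along which they close (so a half turn about z gives the same grasp; the last joint's range is limited). The gripper opens to 85 mm and grips with 20 to 120 N. Pads are 22 mm wide; open, the fingers measure 114 mm over their backs; the gripper's body (76 mm by 85 mm) begins 54 mm behind the grasp point. The pads swing forward as they close: fully open they stand 13 mm farther back than shut.
Start: joints at [-71.591, 24.414, 4.234, 92.017, -1.954, 63.644, -3.845], TCP at [0.306, 0.602, 0.242] pointing down, gripper open.
Joint ranges: [-163.25, 163.25], [-28.42, 122.38], [-70.27, 78.77], [12.13, 141.07], [-58.53, 238.53], [9.26, 117.41], [-156.51, 156.51]. Speed limits (degrees/s): [108.29, 108.29, 136.94, 136.94, 172.46, 172.46, 172.46].

### API

Orientations are given as [roll, pitch, yaw] about the fixed x, y, z axes, in that order (R = Rz(yaw) Ry(pitch) Rx(roll)).
In Python, from workcell import robot, eyes gives the robot as it stands.
- The arm moves only by the tool carry_out, never from a script. Its argument "motion" is text: rows parted by semicolons, each of 4 numbers parted by spaces: the shift along the tool's x, y, z in units of 50 mm (1.0 is 50 mm), then the turn about the tool's z in units of 6 degrees (1.0 is 6 degrees). In form: x y z turn; .... A call has 1 to 10 rows; each row shifts and turns the commanded pose from where the row before left it, along the tool's axes as they then stand; what a row does not reach is not made up. A row lasts 1/8 s, in which the tool goes at most 62.5 mm and 10.7 degrees, less where a joint would pass 70% of its speed; a pose out of reach is approached as far as the arm can. A call is refused whole if a number of a shift passes 1 or a number of a turn 1, either way. A call with a gripper value outside its range is refused whole. "grip" is the closure, from 0 (fully open) to 1 (shut), set as the call begins (left out, the last holds). The fingers move at their own pace and stop on an object; "squeeze" is the grip in N (left out, the last holds). Time passes only in rows, so rows that do not move let the fingers close. It gives the time, the measured TCP pose, the force, the opening and the grip force at its end, in the units of the state.
- robot.sense(): the state, without advancing time (a new reading comes with each control period).
- eyes.camera(name): name is "side" or "top" or "wrist"; returns a dict with "frame" (480x640x3 uint8, blue, green, red), "camera_matrix" (3x3 intrinsics, pixels), "dist_coeffs" ([k1, k2, p1, p2, k3] as OpenCV has them; the pictures are not rectified), "xyz" and "rotation" of the camera in the world; the wrist camera has in their place "tool_from_camera" (4x4, takes a point from camera to tool coordinates, whose origin is the TCP and whose axes are the flange's). Camera axes: x right, y down, z forward; pixel columns grow to the right and rows downward; lengths in m; the calibration is good to about 2 mm. A picture is of the moment at which its call begins: read the wrist's pose just before it. There is no depth.
- robot.sign_off(): hands the job in; it is judged then, once.
The state is a dict: "time_s": time; "joints": joint angles; "qd": joint speeds; "joint_efforts": joint torques, N m; "eef_pos": TCP position; "tcp_rot": TCP orientation; "force": force on the tool from outside, world axes, zero at the start; "moment": the same for the moment, N m; "opening": finger opening in m; "gripper_force": force on a finger pad.
Only numpy, scipy, OpenCV 4.12 (cv2) and the standard library are available. Lean on these libraries where they do the work, as an engineer would, in place of code of your own. Each camera call takes 0.05 s, during which the arm holds its last target. There are 200 camera calls.

## Working session

There is one attempt and no reset: what is moved stays moved. The work goes in short steps, Python scripts to look and compute and a tool call to move; the robot and the scene stay as the last step left them, time stands still between calls to the robot, and variables do not carry over. Pictures are saved under pics/ and viewed, at most 10 in all, crops included, and the job is handed in when it is done.

Besides the shell and the picture viewer there is one more tool, called after "Request:" in YAML: its name, and indented under it one key for each argument. carry_out: Moves the arm, as the interface text tells. Its arguments: {"type":"object","properties":{"motion":{"type":"string"},"grip":{"type":"number"},"squeeze":{"type":"number"}},"required":["motion"]}

```bash
ls; mkdir -p pics
python3 - <<'E'
from workcell import robot, eyes
import cv2,numpy as np
s=robot.sense();print(s['time_s'],s['eef_pos'],s['tcp_rot'],s['opening'],robot.nose_length)
ims=[]
for n in("top","side"):
    c=eyes.camera(n);cv2.imwrite(f"pics/{n}0.png",c["frame"])
    np.savez(f"{n}.npz",**c);print(n,c["xyz"],np.round(c["rotation"],3).tolist(),np.round(c["camera_matrix"],1).tolist(),c["dist_coeffs"])
E
```

```text
pics
0.0 [0.3060202  0.6012297  0.24164122] [-1.79931873e+02  3.39578376e-03  1.53022362e+02] 0.0851014228183217 0.011
top [0.26712488 0.03384799 1.44178372] [-172.19, -1.013, -90.185] [[500.3, 0.0, 321.1], [0.0, 500.3, 246.0], [0.0, 0.0, 1.0]] [-0.04009665  0.          0.          0.          0.        ]
side [ 0.16454966 -0.8782413   0.83107302] [-127.975, 0.121, -18.055] [[439.1, 0.0, 325.8], [0.0, 439.1, 243.1], [0.0, 0.0, 1.0]] [-0.00328837  0.          0.          0.          0.        ]
```

View pics/top0.png

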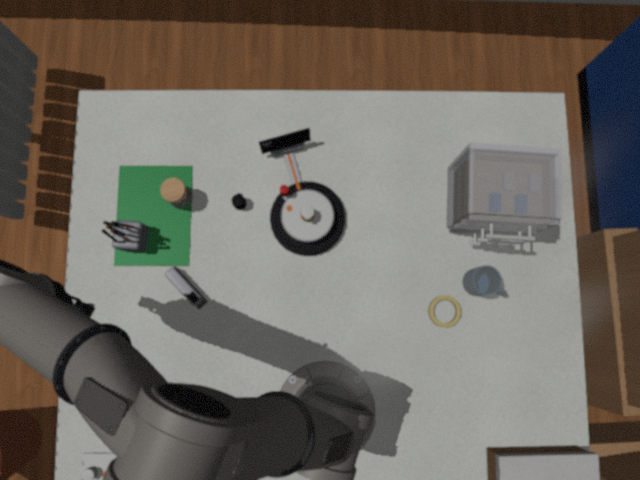

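View pics/side0.png

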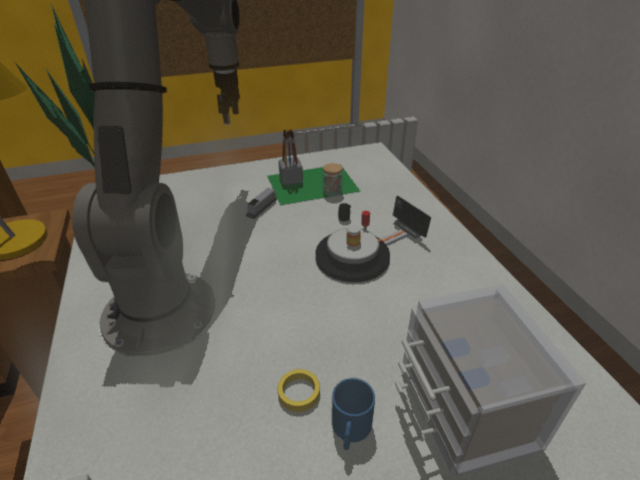

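The top view shows the platter at about (308,217), the red knob at (284,190), the orange dot at (290,208) and the stripe running up to (290,155). The shaker is the capped one on the platter at (308,214). What could be mistaken for it is the black lookalike at (239,201) and the bead jar at (174,190). For the knob, the only red thing is (284,190), and orange occurs as the dot and the stripe. The side view agrees: knob (366,217), shaker (353,238), lookalike (344,212).

```bash
cat > h.py <<'E'
import cv2,numpy as np
from scipy.spatial.transform import Rotation as R
def pose(c): return R.from_euler('xyz',c["rotation"],degrees=True).as_matrix(),np.array(c["xyz"])
def ray(c,uv):
    p=cv2.undistortPoints(np.float64(uv).reshape(-1,1,2),c["camera_matrix"],c["dist_coeffs"]).reshape(-1,2)
    return np.c_[p,np.ones(len(p))]@pose(c)[0].T
def onplane(c,uv,z):
    d=ray(c,uv);o=pose(c)[1];return o+d*((z-o[2])/d[:,2])[:,None]
def tri(c1,u1,c2,u2):
    A=[];b=[]
    for c,u in((c1,u1),(c2,u2)):
        d=ray(c,[u])[0];d/=np.linalg.norm(d);P=np.eye(3)-np.outer(d,d);A.append(P);b.append(P@pose(c)[1])
    return np.linalg.lstsq(np.vstack(A),np.hstack(b),rcond=None)[0]
def mask(f,lo,hi,roi):
    h=cv2.cvtColor(f,cv2.COLOR_BGR2HSV);m=cv2.inRange(h,np.array(lo),np.array(hi))
    k=np.zeros_like(m);x0,y0,x1,y1=roi;k[y0:y1,x0:x1]=255;return m&k
def blobs(m,mn=4):
    n,l,s,c=cv2.connectedComponentsWithStats(m)
    return [(int(s[i,4]),c[i].round(2).tolist(),s[i,:4].tolist()) for i in range(1,n) if s[i,4]>=mn]
E
python3 - <<'E'
from h import *
t=dict(np.load("top.npz"));s=dict(np.load("side.npz"))
f=t["frame"];roi=(225,125,365,265)
for nm,lo,hi in(("red",(0,170,90),(4,255,255)),("red2",(172,120,60),(180,255,255)),("orange",(5,110,110),(16,255,255))):
    print(nm,blobs(mask(f,lo,hi,roi)))
g=s["frame"];r2=(310,190,440,290)
for nm,lo,hi in(("red",(0,170,70),(4,255,255)),("orange",(5,110,90),(20,255,255))):
    print("side",nm,blobs(mask(g,lo,hi,r2)))
# base disc dark contour
m=mask(f,(0,0,0),(180,255,70),(262,170,355,265))
cs=max(cv2.findContours(m,cv2.RETR_EXTERNAL,cv2.CHAIN_APPROX_NONE)[0],key=cv2.contourArea)
P=onplane(t,cs.reshape(-1,2),0.02)[:,:2].astype(np.float32)
print("disc",cv2.fitEllipse(P.reshape(-1,1,2)),cv2.minEnclosingCircle(P))
w=mask(f,(0,0,100),(180,70,255),(278,186,340,250))
cs=max(cv2.findContours(w,cv2.RETR_EXTERNAL,cv2.CHAIN_APPROX_NONE)[0],key=cv2.contourArea)
P=onplane(t,cs.reshape(-1,2),0.056)[:,:2].astype(np.float32)
print("platter",cv2.fitEllipse(P.reshape(-1,1,2)),cv2.minEnclosingCircle(P))
cv2.imwrite("pics/crop1.png",np.hstack([cv2.resize(f[130:260,225:355],(520,520),interpolation=3)]))
E
```

```text
red [(40, [284.4, 189.72], [281, 186, 8, 8])]
red2 []
orange [(64, [294.05, 174.03], [288, 154, 12, 36]), (17, [289.0, 207.65], [287, 206, 5, 5])]
side red [(12, [366.0, 212.92], [364, 212, 5, 3])]
side orange [(10, [433.8, 193.7], [430, 190, 9, 9]), (31, [392.84, 235.84], [383, 231, 21, 11]), (5, [379.8, 239.6], [379, 239, 3, 2])]
disc ((0.5450063943862915, 0.04655427858233452), (0.19747740030288696, 0.19904376566410065), 128.77027893066406) ((0.5442229509353638, 0.046072036027908325), 0.1089433953166008)
platter ((0.5458047389984131, 0.048631902784109116), (0.1450141966342926, 0.1472415030002594), 168.2605743408203) ((0.5502036809921265, 0.05208788067102432), 0.07966611534357071)
```

View pics/crop1.png

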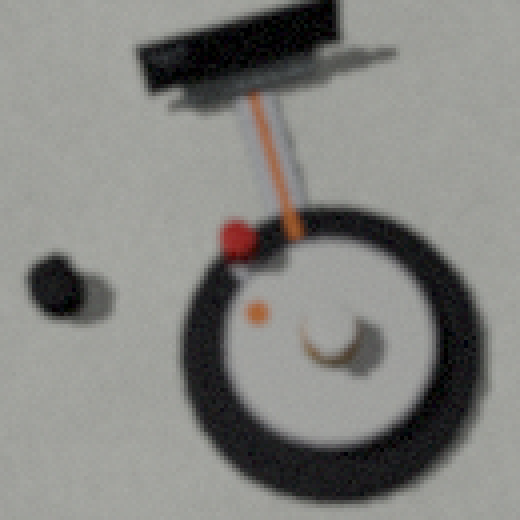

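The crop confirms the choice: the orange-banded, white-capped shaker stands in the middle of the white platter, with the red knob at crop (238,240) and the dot at (258,313). The stripe runs from (295,235) to (255,95), and the black decoy is off to the side.

Run:
```python
from h import *
t=dict(np.load("top.npz"));s=dict(np.load("side.npz"));f=t["frame"]
C=np.array([.5454,.0476])
def rep(n,p): d=p[:2]-C;print(n,p.round(4),"r",np.hypot(*d).round(4),"ang",np.degrees(np.arctan2(d[1],d[0])).round(2))
rep("knobtop",onplane(t,[[284.4,189.7]],.104)[0])
rep("dot",onplane(t,[[289,207.65]],.056)[0])
m=mask(f,(5,110,110),(16,255,255),(286,150,302,192))
ys,xs=np.nonzero(m);P=onplane(t,np.c_[xs,ys],.012)
vx,vy,x0,y0=cv2.fitLine(P[:,:2].astype(np.float32),2,0,.01,.01).ravel()
print("stripe ang",np.degrees(np.arctan2(vy,vx)),"offset",(C[0]-x0)*vy-(C[1]-y0)*vx, x0,y0)
rep("stripe far",P[np.argmax(P[:,0])])
print("knob tri",tri(t,[284.4,189.7],s,[366,213]))
# orange cap of shaker
w=mask(f,(0,0,150),(180,60,255),(300,200,318,222));print(blobs(w)[:3])
```

```text
knobtop [0.6065 0.1096 0.104 ] r 0.087 ang 45.45
dot [0.5666 0.099  0.056 ] r 0.0556 ang 67.55
stripe ang 16.519812 offset 0.0001287110521687243 0.6772526 0.08684037
stripe far [0.7383 0.105  0.012 ] r 0.2013 ang 16.57
knob tri [0.60825058 0.10930684 0.10284175]
[(257, [307.62, 207.03], [300, 200, 18, 18]), (9, [300.56, 219.56], [300, 217, 3, 5])]
```

Everything agrees with the description: the knob is at radius 87 mm (90 given), the dot at 55.6 mm, and the stripe passes through the axis at 16.5°. The dot sits at 67.5°, so the platter angle is about +51°. I'll start the reach.

Request:
carry_out:
  motion: "-0.75 -0.45 0 0;-0.75 -0.45 0 0;-0.75 -0.45 0 0;-0.75 -0.45 0 0;-0.75 -0.45 0 0;-0.75 -0.45 0 0;-0.75 -0.45 0 0;-0.75 -0.45 0 0;-0.75 -0.45 0 0;-0.75 -0.45 0 0"
  grip: 0.3

```text
time_s: 1.35
eef_pos: [0.5388, 0.2296, 0.2421]
tcp_rot: [-180.0, -0.0, 153.0]
force: [0.4, 1.4, 0.2]
opening: 0.0597
gripper_force: 0.0
```

```bash
cat >> h.py <<'E'
def rel(target,s):
    Rt=R.from_euler('xyz',s["tcp_rot"],degrees=True).as_matrix()
    return Rt.T@(np.array(target)-s["eef_pos"])/.05
E
python3 - <<'E'
from h import *
from workcell import robot,eyes
s=robot.sense();print(s["eef_pos"],s["tcp_rot"],s["opening"],np.round(s["joints"],1))
K=np.array([.609,.1116,.14]);print(rel(K,s))
c=eyes.camera("wrist");print(np.round(c["tool_from_camera"],3).tolist(),c["camera_matrix"][0,0]);cv2.imwrite("pics/w1.png",c["frame"])
E
```

```text
[0.53876734 0.22957034 0.24211644] [-1.79980941e+02 -1.31196501e-02  1.53029753e+02] 0.05973744526707015 [-40.7  16.3  13.8 104.4  -4.4  59.9  37.9]
[-2.32241023 -1.46507435  2.04228453]
[[0.0, -0.948, -0.317, 0.082], [1.0, 0.0, -0.001, 0.0], [0.001, -0.317, 0.948, -0.132], [0.0, 0.0, 0.0, 1.0]] 358.1024722292608
```

Request:
carry_out:
  motion: "-0.78 -0.49 0.7 0;-0.77 -0.49 0.7 0;-0.77 -0.49 0.64 0;0 0 0 0;0 0 0 0"
  grip: 0.3

```text
time_s: 2.02
eef_pos: [0.6081, 0.1131, 0.14]
tcp_rot: [-180.0, -0.0, 153.0]
force: [0.1, 0.7, 0.4]
opening: 0.06
gripper_force: 0.0
```

```bash
cat >> h.py <<'E'
def wcam(eyes,s):
    c=eyes.camera("wrist");T=np.eye(4);T[:3,:3]=R.from_euler('xyz',s["tcp_rot"],degrees=True).as_matrix();T[:3,3]=s["eef_pos"]
    W=T@c["tool_from_camera"];c["xyz"]=W[:3,3];c["rotation"]=R.from_matrix(W[:3,:3]).as_euler('xyz',degrees=True);return c
E
python3 - <<'E'
from h import *
from workcell import robot,eyes
s=robot.sense();print(s["eef_pos"],s["tcp_rot"],s["opening"],s["force"])
c=wcam(eyes,s);f=c["frame"];cv2.imwrite("pics/w2.png",f)
t=eyes.camera("top");cv2.imwrite("pics/t2.png",np.hstack([cv2.resize(f,(400,300)),t["frame"][100:400,150:550]]))
for nm,lo,hi,z in(("red",(0,170,60),(4,255,255),.106),("orange",(5,110,90),(18,255,255),.056)):
    for b in blobs(mask(f,lo,hi,(0,0,640,480)),60): print(nm,b,onplane(c,[b[1]],z).round(4))
E
```

```text
[0.6081295  0.11307284 0.14003844] [-1.79980004e+02 -3.82870547e-02  1.53010853e+02] 0.05999087619052191 [0.09758963 0.70960204 0.36486434]
red (1388, [322.02, 292.54], [299, 270, 47, 45]) [[0.6104 0.1135 0.106 ]]
orange (131, [204.08, 206.29], [187, 190, 27, 42]) [[0.5476 0.0643 0.056 ]]
orange (852, [180.77, 219.92], [140, 197, 61, 69]) [[0.5484 0.0467 0.056 ]]
orange (641, [271.56, 209.48], [257, 196, 30, 28]) [[0.5681 0.1003 0.056 ]]
orange (178, [293.46, 292.42], [284, 283, 21, 24]) [[0.6242 0.0855 0.056 ]]
orange (756, [354.52, 341.9], [320, 313, 69, 61]) [[0.6774 0.1054 0.056 ]]
```

View pics/t2.png

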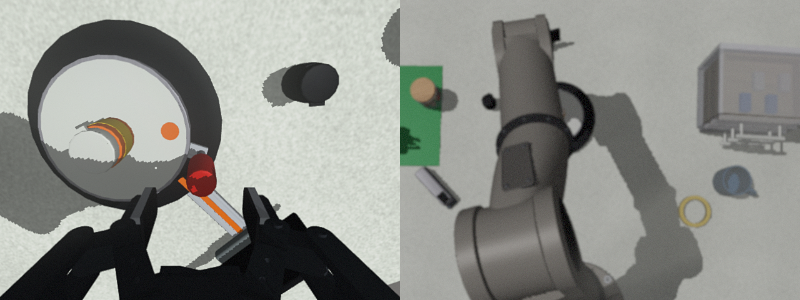

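The wrist view (left half) shows the open fingers flanking the red knob at about (202,175), with the dot at (170,131) and the shaker at (100,140). The top view (right half) is blocked by the arm, so I'll use the wrist camera from here.

```bash
cat > an.py <<'E'
from h import *
from workcell import robot,eyes
s=robot.sense()
import pickle
f=cv2.imread("pics/w2.png");c=wcam(eyes,s);f=c["frame"]
g=cv2.GaussianBlur(cv2.cvtColor(f,6),(5,5),0)
m=((g>88)*255).astype(np.uint8)
# radial search in the world: from guess centre outward on z=.056, find the steepest dark step near 75 mm
Rm,o=pose(c);rv=cv2.Rodrigues(Rm.T)[0];tv=-Rm.T@o
C=np.array([.547,.0485]);pts=[]
for a in np.radians(np.arange(-180,180,4)):
    r=np.arange(.062,.090,.0005);W=np.c_[C[0]+r*np.cos(a),C[1]+r*np.sin(a),np.full(len(r),.056)]
    uv=cv2.projectPoints(W,rv,tv,c["camera_matrix"],c["dist_coeffs"])[0].reshape(-1,2).astype(np.float32)
    if uv.min()<3 or uv[:,0].max()>636 or uv[:,1].max()>476: continue
    v=cv2.remap(g,uv[:,0],uv[:,1],1).ravel().astype(float)
    i=np.nonzero(v[8:]-v[:-8]<-25)[0]
    if len(i): d=np.gradient(v);k=i[0]+np.argmin(d[i[0]:i[0]+8]);pts.append(W[k,:2])
P=np.array(pts)
for it in range(5):
    A=np.c_[2*P,np.ones(len(P))];q=np.linalg.lstsq(A,(P**2).sum(1),rcond=None)[0]
    r=np.hypot(*(P-q[:2]).T);R0=np.sqrt(q[2]+q[0]**2+q[1]**2);e=abs(r-R0);print(len(P),q[:2],R0,e.std());P=P[e<max(.001,2*e.std())]
E
python3 an.py
```

```text
90 [0.547425   0.04876813] 0.07029018208131746 0.0012808064345224445
84 [0.54795938 0.04886029] 0.07067392286647166 0.0004005088608549855
82 [0.54809279 0.04884286] 0.0707459172295236 0.0001717320193728921
81 [0.54812576 0.04883567] 0.07076375957511909 0.0001331347077259524
81 [0.54812576 0.04883567] 0.07076375957511909 0.0001331347077259524
```

Request:
carry_out:
  motion: "-0.04 0.03 0.4 0;0 0 0.4 0;0 0 0.4 0;0 0 0 0;0 0 0 0"
  grip: 0.3

```text
time_s: 2.8
eef_pos: [0.611, 0.1131, 0.0804]
tcp_rot: [-180.0, 0.0, 153.0]
force: [0.5, -0.4, 0.5]
opening: 0.0597
gripper_force: 0.0
```

Request:
carry_out:
  motion: "0 0 0 0;0 0 0 0;0 0 0 0;0 0 0 0;0 0 0 0"
  grip: 1
  squeeze: 20

```text
time_s: 3.42
eef_pos: [0.6111, 0.1132, 0.0808]
tcp_rot: [180.0, 0.0, 153.0]
force: [-0.5, -0.0, 6.6]
opening: 0.0251
gripper_force: 21.8
```

Run:
```python
from h import *
from workcell import robot,eyes
s=robot.sense();print(s["time_s"],s["eef_pos"],s["opening"],s["force"],s["gripper_force"])
c=wcam(eyes,s);f=c["frame"];cv2.imwrite("pics/w3.png",f)
for b in blobs(mask(f,(5,110,90),(18,255,255),(0,0,640,480)),60): print(b,onplane(c,[b[1]],.056).round(4))
```

```text
3.425 [0.61113802 0.11317495 0.08079315] 0.025095324692064873 [-4.77568188e-01 -3.47941916e-03  6.55571227e+00] 21.8368461728096
(464, [157.45, 230.56], [121, 207, 53, 67]) [[0.5473 0.0631 0.056 ]]
(1151, [251.38, 234.03], [232, 216, 40, 37]) [[0.5681 0.1003 0.056 ]]
(2206, [112.8, 252.95], [45, 222, 103, 101]) [[0.547  0.0384 0.056 ]]
(101, [350.32, 381.21], [345, 373, 10, 18]) [[0.6624 0.1056 0.056 ]]
```

View pics/w3.png

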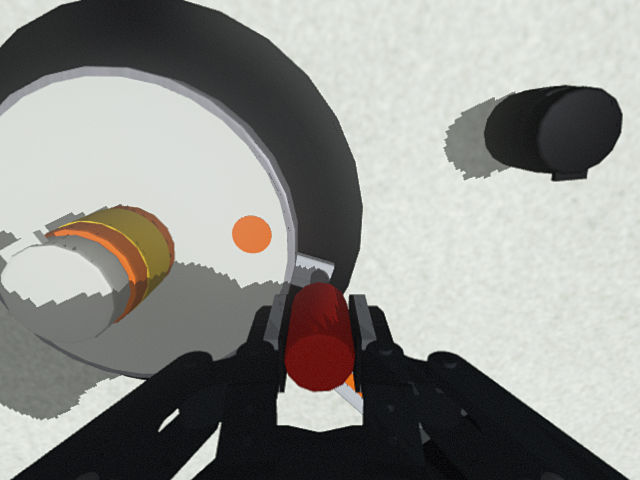

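The knob is gripped: opening 25 mm, 22 N, and TCP radius from the axis 90.1 mm as it should be. Next I'll write a small helper that observes, identifies the hidden drag and inertia, and proposes rows.

```bash
cat > wind.py <<'E'
# usage: wind.py init | wind.py plan s1,s2,...(deg/row) | wind.py auto N [target]
import sys,json,os
from h import *
from scipy.optimize import least_squares
from workcell import robot,eyes
C=np.array([.5481,.0488]);PH=16.5;YAW=153.;LAG=.04;c0=.0054
def ang(p): return float(np.degrees(np.arctan2(p[1]-C[1],p[0]-C[0])))
def dots(c):
    f=c["frame"];out=[]
    for a,uv,bb in blobs(mask(f,(5,110,55),(18,255,255),(0,0,640,480)),150):
        p=onplane(c,[uv],.056)[0];r=np.hypot(*(p[:2]-C))
        if abs(r-.055)<.006 and a/(bb[2]*bb[3])>.68: out.append((abs(r-.055),a,round(float(r),4),ang(p)))
    return sorted(out)
def wc(L,t):
    for t0,st in L["runs"]:
        i=int(np.floor((t-LAG-t0)/.125))
        if 0<=i<len(st): return np.radians(st[i])/.125
    return 0.
def sim(L,p,tend,extra=None,full=False):
    D,I=p;runs=L["runs"]+([extra] if extra else []);LL=dict(L,runs=runs)
    h=.005;th=np.radians(L["obs"][0][1]);w=0.;t=L["obs"][0][0];T=[t];TH=[th];W=[w]
    while t<tend-1e-9:
        dr=c0*(wc(LL,t)-w)
        if w==0 and abs(dr)<D: a=0.
        else:
            sg=np.sign(w) if w else np.sign(dr);a=(dr-.0008*w-sg*D)/I
        n=w+a*h
        if w*n<0: n=0.
        w=n;th+=w*h;t+=h;T.append(t);TH.append(th);W.append(w)
    return np.array(T),np.array(TH),np.array(W)
def fit(L):
    O=np.array(L["obs"])
    def res(q):
        p=(.0057*np.exp(.35*q[0]),.0054*np.exp(.2*q[1]));T,TH,_=sim(L,p,O[-1,0]+.01)
        e=np.interp(O[:,0],T,TH)-np.radians(O[:,1]);e=(e+np.pi)%(2*np.pi)-np.pi
        return np.r_[e/.04,q]
    q=least_squares(res,[0,0],diff_step=.02).x
    return (.0057*np.exp(.35*q[0]),.0054*np.exp(.2*q[1])),res(q)[:-2]*.04
def rows(u0,steps,P):
    # P: commanded offset from C in tool units
    a=u0;out=[]
    for s in steps:
        a+=s;w=np.array([1.8*np.cos(np.radians(a-YAW)),-1.8*np.sin(np.radians(a-YAW))])
        d=np.round(w-P,2);P=P+d;out.append(d)
    return a,out,P
def emit(L,steps,t):
    L["u"],o,P=rows(L["u"],steps,np.array(L["P"]));L["P"]=P.tolist();L["runs"].append([t,list(steps)])
    print(";".join(f"{d[0]:g} {d[1]:g} 0 0" for d in o))
if __name__=="__main__":
    m=sys.argv[1]
    s=robot.sense();cam=wcam(eyes,s) if m!="plan" else None
    if m=="init":
        L=dict(runs=[],obs=[],u=ang(s["eef_pos"]));a=np.radians(L["u"]-YAW);L["P"]=[1.8*np.cos(a),-1.8*np.sin(a)]
    else: L=json.load(open("log.json"))
    print("t",round(s["time_s"],3),"crank meas",round(ang(s["eef_pos"]),1),"cmd",round((L["u"]+180)%360-180,1),"r",np.hypot(*(s["eef_pos"][:2]-C)).round(4),"z",s["eef_pos"][2].round(4),"F",np.round(s["force"],1),"open",round(s["opening"],4))
    if cam is not None:
        d=dots(cam);print("dots",[(x[1],x[2],round(x[3],1)) for x in d])
        if d: L["obs"].append([s["time_s"],d[0][3]-PH])
    if len(L["obs"])>1:
        p,e=fit(L);print("D,I",np.round(p,5),"res",e.round(3)[-6:])
        tn=robot.sense()["time_s"];T,TH,W=sim(L,p,tn);print("now w",W[-1].round(3),"theta",np.degrees(TH[-1])%360)
    if m in("init","plan"): emit(L,[float(x) for x in sys.argv[2].split(",")],robot.sense()["time_s"])
    elif m=="auto":
        N=int(sys.argv[2]);tg=float(sys.argv[3]) if len(sys.argv)>3 else 1.57
        g=np.arange(8,36.1,.5);E=[]
        hold=np.degrees(tg+(p[0]+.0008*tg)/c0)*.125
        for x in g: # hold speed ahead, corrected over the first rows
            st=[x]*4+[hold]*(N-4);T,TH,W=sim(L,p,tn+N*.125,[tn,st]);k=T>tn+.55;E.append(abs(W[k].mean()-tg))
        x=g[np.argmin(E)];st=[x]*4+[round(hold,1)]*(N-4)
        T,TH,W=sim(L,p,tn+N*.125,[tn,st]);k=T>tn;print("steps",st,"pred w",W[k][::50].round(2));emit(L,st,tn)
    json.dump(L,open("log.json","w"))
E
python3 wind.py init 3,6,9,12,15,18,18,18,18,18
```

```text
t 3.475 crank meas 45.6 cmd 45.6 r 0.0901 z 0.0808 F [-1.1 -1.6  7. ] open 0.0253
dots [(1151, 0.0552, 68.7)]
0.09 0.03 0 0;0.19 0.03 0 0;0.28 0.02 0 0;0.37 -0.04 0 0;0.44 -0.16 0 0;0.45 -0.34 0 0;0.33 -0.46 0 0;0.17 -0.53 0 0;-0.01 -0.57 0 0;-0.18 -0.53 0 0
```

Request:
carry_out:
  motion: "0.09 0.03 0 0;0.19 0.03 0 0;0.28 0.02 0 0;0.37 -0.04 0 0;0.44 -0.16 0 0;0.45 -0.34 0 0;0.33 -0.46 0 0;0.17 -0.53 0 0;-0.01 -0.57 0 0;-0.18 -0.53 0 0"

```text
time_s: 4.78
eef_pos: [0.457, 0.0476, 0.0806]
tcp_rot: [180.0, -0.0, 153.1]
force: [8.3, 0.2, 3.6]
opening: 0.0258
gripper_force: 21.8
```

```bash
python3 wind.py auto 10
```

```text
t 4.775 crank meas -179.3 cmd -179.4 r 0.0911 z 0.0806 F [8.3 0.2 3.6] open 0.0258
dots []Traceback (most recent call last):
  File "wind.py", line 66, in <module>
    hold=np.degrees(tg+(p[0]+.0008*tg)/c0)*.125
                        ^
NameError: name 'p' is not defined. Did you mean: 'np'?
```

```bash
sed -i 's/LAG=.04/LAG=.0/' wind.py; sed -i 's|        d=dots(cam);|        cv2.imwrite("pics/last.png",cam["frame"]);d=dots(cam);|; s|^    if len(L\["obs"\])>1:|    p=(.0057,.0054);tn=robot.sense()["time_s"]\n    if len(L["obs"])>1:|' wind.py
python3 wind.py plan 20,20,20,20,20,20,20,20,20,20
```

```text
t 4.825 crank meas -177.0 cmd -179.4 r 0.0907 z 0.0808 F [-2.2 -5.5  2.5] open 0.0254
-0.38 -0.5 0 0;-0.52 -0.33 0 0;-0.61 -0.14 0 0;-0.62 0.09 0 0;-0.56 0.29 0 0;-0.42 0.46 0 0;-0.24 0.58 0 0;-0.03 0.62 0 0;0.19 0.6 0 0;0.38 0.49 0 0
```

Request:
carry_out:
  motion: "-0.38 -0.5 0 0;-0.52 -0.33 0 0;-0.61 -0.14 0 0;-0.62 0.09 0 0;-0.56 0.29 0 0;-0.42 0.46 0 0;-0.24 0.58 0 0;-0.03 0.62 0 0;0.19 0.6 0 0;0.38 0.49 0 0"

```text
time_s: 6.08
eef_pos: [0.6323, 0.0814, 0.0805]
tcp_rot: [-180.0, -0.0, 153.0]
force: [-11.1, -4.2, 8.4]
opening: 0.0256
gripper_force: 22.8
```

```bash
python3 wind.py auto 10
```

```text
t 6.075 crank meas 21.2 cmd 20.6 r 0.0903 z 0.0805 F [-11.1  -4.2   8.4] open 0.0256
dots [(1953, 0.0558, -175.2)]
D,I [0.00458 0.00509] res [ 0.    -0.003]
now w 1.381 theta 172.30314160414986
steps [np.float64(21.0), np.float64(21.0), np.float64(21.0), np.float64(21.0), np.float64(19.0), np.float64(19.0), np.float64(19.0), np.float64(19.0), np.float64(19.0), np.float64(19.0)] pred w [1.37 1.49 1.57 1.57 1.57]
0.56 0.35 0 0;0.65 0.12 0 0;0.64 -0.11 0 0;0.56 -0.34 0 0;0.38 -0.46 0 0;0.2 -0.56 0 0;0.01 -0.6 0 0;-0.19 -0.56 0 0;-0.35 -0.47 0 0;-0.5 -0.34 0 0
```

Request:
carry_out:
  motion: "0.56 0.35 0 0;0.65 0.12 0 0;0.64 -0.11 0 0;0.56 -0.34 0 0;0.38 -0.46 0 0;0.2 -0.56 0 0;0.01 -0.6 0 0;-0.19 -0.56 0 0;-0.35 -0.47 0 0;-0.5 -0.34 0 0"

```text
time_s: 7.38
eef_pos: [0.4774, -0.0081, 0.0807]
tcp_rot: [180.0, 0.0, 153.0]
force: [13.4, 10.7, -3.7]
opening: 0.0258
gripper_force: 22.2
```

```bash
python3 wind.py auto 10
```

```text
t 7.375 crank meas -141.1 cmd -141.4 r 0.0907 z 0.0807 F [13.4 10.7 -3.7] open 0.0258
dots []
D,I [0.00458 0.00509] res [ 0.    -0.003]
now w 1.449 theta 286.60110311033657
steps [np.float64(20.5), np.float64(20.5), np.float64(20.5), np.float64(20.5), np.float64(19.0), np.float64(19.0), np.float64(19.0), np.float64(19.0), np.float64(19.0), np.float64(19.0)] pred w [1.44 1.52 1.58 1.58 1.58]
-0.62 -0.15 0 0;-0.63 0.07 0 0;-0.58 0.29 0 0;-0.43 0.47 0 0;-0.23 0.54 0 0;-0.04 0.6 0 0;0.15 0.57 0 0;0.33 0.49 0 0;0.48 0.36 0 0;0.57 0.18 0 0
```

Request:
carry_out:
  motion: "-0.62 -0.15 0 0;-0.63 0.07 0 0;-0.58 0.29 0 0;-0.43 0.47 0 0;-0.23 0.54 0 0;-0.04 0.6 0 0;0.15 0.57 0 0;0.33 0.49 0 0;0.48 0.36 0 0;0.57 0.18 0 0"

```text
time_s: 8.68
eef_pos: [0.5994, 0.1232, 0.0806]
tcp_rot: [180.0, 0.0, 153.0]
force: [-5.5, -8.0, 8.3]
opening: 0.0251
gripper_force: 23.0
```

```bash
python3 wind.py auto 10
```

```text
t 8.675 crank meas 55.4 cmd 54.6 r 0.0904 z 0.0806 F [-5.5 -8.   8.3] open 0.0251
dots [(1024, 0.0551, 63.0)]
D,I [0.00415 0.00565] res [ 0.     0.009 -0.005]
now w 1.516 theta 50.66932677696889
steps [np.float64(19.0), np.float64(19.0), np.float64(19.0), np.float64(19.0), np.float64(18.4), np.float64(18.4), np.float64(18.4), np.float64(18.4), np.float64(18.4), np.float64(18.4)] pred w [1.52 1.55 1.57 1.57 1.57 1.57]
0.59 -0.01 0 0;0.56 -0.2 0 0;0.46 -0.38 0 0;0.31 -0.5 0 0;0.13 -0.56 0 0;-0.05 -0.57 0 0;-0.23 -0.53 0 0;-0.38 -0.43 0 0;-0.5 -0.28 0 0;-0.57 -0.12 0 0
```

Request:
carry_out:
  motion: "0.59 -0.01 0 0;0.56 -0.2 0 0;0.46 -0.38 0 0;0.31 -0.5 0 0;0.13 -0.56 0 0;-0.05 -0.57 0 0;-0.23 -0.53 0 0;-0.38 -0.43 0 0;-0.5 -0.28 0 0;-0.57 -0.12 0 0"

```text
time_s: 9.98
eef_pos: [0.5048, -0.0306, 0.0807]
tcp_rot: [179.9, 0.0, 153.0]
force: [9.3, 17.7, -1.3]
opening: 0.0256
gripper_force: 22.7
```

```bash
python3 wind.py plan 18.4,18.4,18.4,18.4,18.4,18.4,18.4,18.4,18.4,18.4
```

```text
t 9.975 crank meas -118.6 cmd -119.0 r 0.0904 z 0.0807 F [ 9.3 17.7 -1.3] open 0.0256
D,I [0.00415 0.00565] res [ 0.     0.009 -0.005]
now w 1.569 theta 162.3613648853094
-0.57 0.08 0 0;-0.52 0.24 0 0;-0.41 0.4 0 0;-0.27 0.51 0 0;-0.09 0.57 0 0;0.09 0.57 0 0;0.27 0.51 0 0;0.41 0.4 0 0;0.52 0.25 0 0;0.57 0.07 0 0
```

Request:
carry_out:
  motion: "-0.57 0.08 0 0;-0.52 0.24 0 0;-0.41 0.4 0 0;-0.27 0.51 0 0;-0.09 0.57 0 0;0.09 0.57 0 0;0.27 0.51 0 0;0.41 0.4 0 0;0.52 0.25 0 0;0.57 0.07 0 0"

```text
time_s: 11.22
eef_pos: [0.5854, 0.1313, 0.0806]
tcp_rot: [180.0, 0.0, 153.1]
force: [-2.4, -7.7, 7.4]
opening: 0.0252
gripper_force: 23.0
```

```bash
python3 wind.py auto 10
```

```text
t 11.225 crank meas 65.7 cmd 65.0 r 0.0906 z 0.0806 F [-2.4 -7.7  7.4] open 0.0252
dots []
D,I [0.00415 0.00565] res [ 0.     0.009 -0.005]
now w 1.448 theta 278.98861089407933
steps [np.float64(20.0), np.float64(20.0), np.float64(20.0), np.float64(20.0), np.float64(18.4), np.float64(18.4), np.float64(18.4), np.float64(18.4), np.float64(18.4), np.float64(18.4)] pred w [1.45 1.52 1.58 1.58 1.58 1.57]
0.61 -0.13 0 0;0.53 -0.33 0 0;0.39 -0.49 0 0;0.19 -0.6 0 0;-0.01 -0.57 0 0;-0.19 -0.54 0 0;-0.36 -0.46 0 0;-0.48 -0.32 0 0;-0.55 -0.15 0 0;-0.58 0.03 0 0
```

Request:
carry_out:
  motion: "0.61 -0.13 0 0;0.53 -0.33 0 0;0.39 -0.49 0 0;0.19 -0.6 0 0;-0.01 -0.57 0 0;-0.19 -0.54 0 0;-0.36 -0.46 0 0;-0.48 -0.32 0 0;-0.55 -0.15 0 0;-0.58 0.03 0 0"

```text
time_s: 12.52
eef_pos: [0.5259, -0.0387, 0.0807]
tcp_rot: [179.9, 0.0, 153.0]
force: [4.5, 19.0, 0.3]
opening: 0.026
gripper_force: 23.0
```

```bash
python3 wind.py plan 18.4,18.4,18.4,18.4,18.4,18.4,18.4
```

```text
t 12.525 crank meas -104.2 cmd -104.6 r 0.0903 z 0.0807 F [ 4.5 19.   0.3] open 0.026
D,I [0.00415 0.00565] res [ 0.     0.009 -0.005]
now w 1.574 theta 30.35212858105956
-0.53 0.22 0 0;-0.44 0.37 0 0;-0.3 0.49 0 0;-0.14 0.56 0 0;0.06 0.57 0 0;0.23 0.53 0 0;0.38 0.42 0 0
```

Request:
carry_out:
  motion: "-0.53 0.22 0 0;-0.44 0.37 0 0;-0.3 0.49 0 0;-0.14 0.56 0 0;0.06 0.57 0 0;0.23 0.53 0 0;0.38 0.42 0 0"

```text
time_s: 13.4
eef_pos: [0.6299, 0.0866, 0.0805]
tcp_rot: [180.0, 0.0, 153.0]
force: [-8.3, -3.1, 7.7]
opening: 0.0252
gripper_force: 23.1
```

```bash
python3 wind.py auto 10
```

```text
t 13.4 crank meas 24.8 cmd 24.2 r 0.0901 z 0.0805 F [-8.3 -3.1  7.7] open 0.0252
dots [(1931, 0.0558, 138.6)]
D,I [0.0039  0.00617] res [ 0.    -0.018  0.024 -0.009]
now w 1.5 theta 126.0780637154046
steps [np.float64(19.0), np.float64(19.0), np.float64(19.0), np.float64(19.0), np.float64(18.1), np.float64(18.1), np.float64(18.1), np.float64(18.1), np.float64(18.1), np.float64(18.1)] pred w [1.5  1.54 1.57 1.57 1.57 1.57]
0.52 0.3 0 0;0.58 0.1 0 0;0.59 -0.09 0 0;0.53 -0.27 0 0;0.39 -0.41 0 0;0.24 -0.51 0 0;0.08 -0.56 0 0;-0.11 -0.56 0 0;-0.27 -0.5 0 0;-0.41 -0.39 0 0
```

Request:
carry_out:
  motion: "0.52 0.3 0 0;0.58 0.1 0 0;0.59 -0.09 0 0;0.53 -0.27 0 0;0.39 -0.41 0 0;0.24 -0.51 0 0;0.08 -0.56 0 0;-0.11 -0.56 0 0;-0.27 -0.5 0 0;-0.41 -0.39 0 0"

```text
time_s: 14.7
eef_pos: [0.4688, 0.0048, 0.0807]
tcp_rot: [180.0, 0.0, 153.0]
force: [11.7, 6.3, -1.9]
opening: 0.0254
gripper_force: 22.4
```

```bash
python3 wind.py plan 18,18,18,18,18,18,18,18,18,18
```

```text
t 14.7 crank meas -151.0 cmd -151.2 r 0.0907 z 0.0807 F [11.7  6.3 -1.9] open 0.0254
D,I [0.0039  0.00617] res [ 0.    -0.018  0.024 -0.009]
now w 1.572 theta 237.7120238003091
-0.51 -0.24 0 0;-0.56 -0.07 0 0;-0.55 0.11 0 0;-0.49 0.27 0 0;-0.39 0.41 0 0;-0.24 0.51 0 0;-0.07 0.56 0 0;0.11 0.55 0 0;0.27 0.5 0 0;0.41 0.38 0 0
```

Request:
carry_out:
  motion: "-0.51 -0.24 0 0;-0.56 -0.07 0 0;-0.55 0.11 0 0;-0.49 0.27 0 0;-0.39 0.41 0 0;-0.24 0.51 0 0;-0.07 0.56 0 0;0.11 0.55 0 0;0.27 0.5 0 0;0.41 0.38 0 0"

```text
time_s: 15.95
eef_pos: [0.6265, 0.0933, 0.0806]
tcp_rot: [180.0, 0.0, 153.0]
force: [-7.0, -3.9, 8.2]
opening: 0.0255
gripper_force: 23.2
```

```bash
python3 wind.py auto 10
```

```text
t 15.95 crank meas 29.6 cmd 28.8 r 0.0902 z 0.0806 F [-7.  -3.9  8.2] open 0.0255
dots [(982, 0.055, 8.2)]
D,I [0.00388 0.00622] res [ 0.    -0.022  0.022  0.005 -0.009]
now w 1.459 theta 355.45804309695063
steps [np.float64(19.5), np.float64(19.5), np.float64(19.5), np.float64(19.5), np.float64(18.1), np.float64(18.1), np.float64(18.1), np.float64(18.1), np.float64(18.1), np.float64(18.1)] pred w [1.46 1.52 1.57 1.57 1.57 1.57]
0.55 0.25 0 0;0.61 0.06 0 0;0.59 -0.16 0 0;0.5 -0.34 0 0;0.35 -0.45 0 0;0.18 -0.53 0 0;0.01 -0.57 0 0;-0.17 -0.54 0 0;-0.32 -0.46 0 0;-0.46 -0.34 0 0
```

Request:
carry_out:
  motion: "0.55 0.25 0 0;0.61 0.06 0 0;0.59 -0.16 0 0;0.5 -0.34 0 0;0.35 -0.45 0 0;0.18 -0.53 0 0;0.01 -0.57 0 0;-0.17 -0.54 0 0;-0.32 -0.46 0 0;-0.46 -0.34 0 0"

```text
time_s: 17.25
eef_pos: [0.4744, -0.0039, 0.0806]
tcp_rot: [180.0, -0.0, 153.0]
force: [9.7, 8.3, -0.9]
opening: 0.0248
gripper_force: 22.5
```

```bash
cat > stop.py <<'E'
from wind import *
L=json.load(open("log.json"));p,e=fit(L);tn=robot.sense()["time_s"]
T,TH,W=sim(L,p,tn);th0=np.degrees(TH[-1]);print("now",th0%360,W[-1],p)
best=[]
for k in range(0,26):
  for x in np.arange(0,18.1,1.5):
    st=[18.]*k+[13.,x,max(0,x-9)]
    T,TH,W=sim(L,p,tn+len(st)*.125+2.5,[tn,st]);f=np.degrees(TH[-1]);d=(f+180)%360-180
    best.append((abs(d),k,x,f,W[-1],T[np.nonzero(W>0.01)[0][-1]]-tn))
best.sort(key=lambda b:b[0]);print(*best[:6],sep="\n")
E
python3 stop.py
```

```text
now 106.59700290291039 1.5732609864905907 (np.float64(0.0038836583533803123), np.float64(0.006223339589513962))
(np.float64(0.8306169992531522), 17, np.float64(13.5), np.float64(1440.8306169992532), np.float64(0.0), np.float64(3.5850000000001927))
(np.float64(1.0055555982064561), 17, np.float64(12.0), np.float64(1438.9944444017935), np.float64(0.0), np.float64(3.5650000000001967))
(np.float64(1.1162954839624035), 18, np.float64(0.0), np.float64(1441.1162954839624), np.float64(0.0), np.float64(3.5750000000001947))
(np.float64(2.01375416742826), 18, np.float64(1.5), np.float64(1442.0137541674283), np.float64(0.0), np.float64(3.5900000000001917))
(np.float64(2.6831597954585504), 17, np.float64(15.0), np.float64(1442.6831597954586), np.float64(0.0), np.float64(3.6050000000001887))
(np.float64(2.8245842105566226), 17, np.float64(10.5), np.float64(1437.1754157894434), np.float64(0.0), np.float64(3.5400000000002017))
```

```bash
python3 wind.py plan 18,18,18,18,18,18,18,18,18,18
```

```text
t 17.25 crank meas -144.4 cmd -144.6 r 0.0906 z 0.0806 F [ 9.7  8.3 -0.9] open 0.0248
D,I [0.00388 0.00622] res [ 0.    -0.022  0.022  0.005 -0.009]
now w 1.573 theta 106.59700290291039
-0.53 -0.18 0 0;-0.56 -0.01 0 0;-0.54 0.17 0 0;-0.46 0.33 0 0;-0.34 0.45 0 0;-0.18 0.53 0 0;-0 0.56 0 0;0.17 0.54 0 0;0.32 0.46 0 0;0.45 0.34 0 0
```

Request:
carry_out:
  motion: "-0.53 -0.18 0 0;-0.56 -0.01 0 0;-0.54 0.17 0 0;-0.46 0.33 0 0;-0.34 0.45 0 0;-0.18 0.53 0 0;0 0.56 0 0;0.17 0.54 0 0;0.32 0.46 0 0;0.45 0.34 0 0"

```text
time_s: 18.5
eef_pos: [0.6211, 0.1019, 0.0804]
tcp_rot: [-180.0, -0.0, 153.0]
force: [-9.0, -5.6, 7.5]
opening: 0.0252
gripper_force: 23.3
```

```bash
cat > peek.py <<'E'
from wind import *
L=json.load(open("log.json"));s=robot.sense();c=wcam(eyes,s);cv2.imwrite("pics/last.png",c["frame"]);d=dots(c);print(d)
if d: L["obs"].append([s["time_s"],d[0][3]-PH]);json.dump(L,open("log.json","w"))
E
python3 peek.py; python3 stop.py
```

```text
[]
now 223.26025773425772 1.458872138826267 (np.float64(0.0038836583533803123), np.float64(0.006223339589513962))
(np.float64(0.08442359592072535), 8, np.float64(0.0), np.float64(1439.9155764040793), np.float64(0.0), np.float64(2.310000000000187))
(np.float64(0.3749388391579487), 7, np.float64(13.5), np.float64(1439.625061160842), np.float64(0.0), np.float64(2.320000000000185))
(np.float64(0.8060903484274604), 8, np.float64(1.5), np.float64(1440.8060903484275), np.float64(0.0), np.float64(2.320000000000185))
(np.float64(1.4652284554890684), 7, np.float64(15.0), np.float64(1441.465228455489), np.float64(0.0), np.float64(2.340000000000181))
(np.float64(1.7015308347356495), 8, np.float64(3.0), np.float64(1441.7015308347356), np.float64(0.0), np.float64(2.335000000000182))
(np.float64(2.1981841337892547), 7, np.float64(12.0), np.float64(1437.8018158662107), np.float64(0.0), np.float64(2.29500000000019))
```

```bash
python3 wind.py plan 18,18,18,18,18,18,18,13,13.5,4.5
```

```text
t 18.55 crank meas 38.7 cmd 35.4 r 0.0904 z 0.08 F [-6.8  0.3 18.9] open 0.0255
D,I [0.00388 0.00622] res [ 0.    -0.022  0.022  0.005 -0.009]
now w 1.459 theta 223.26025773425772
0.54 0.18 0 0;0.56 0 0 0;0.54 -0.16 0 0;0.46 -0.33 0 0;0.33 -0.45 0 0;0.18 -0.54 0 0;0.01 -0.56 0 0;-0.1 -0.39 0 0;-0.2 -0.38 0 0;-0.09 -0.11 0 0
```

Request:
carry_out:
  motion: "0.54 0.18 0 0;0.56 0 0 0;0.54 -0.16 0 0;0.46 -0.33 0 0;0.33 -0.45 0 0;0.18 -0.54 0 0;0.01 -0.56 0 0;-0.1 -0.39 0 0;-0.2 -0.38 0 0;-0.09 -0.11 0 0"

```text
time_s: 19.8
eef_pos: [0.4597, 0.0286, 0.0805]
tcp_rot: [180.0, 0.0, 152.9]
force: [-2.6, 0.2, 4.7]
opening: 0.0252
gripper_force: 22.9
```

Request:
carry_out:
  motion: "0 0 0 0;0 0 0 0;0 0 0 0;0 0 0 0;0 0 0 0;0 0 0 0;0 0 0 0;0 0 0 0;0 0 0 0;0 0 0 0"

```text
time_s: 21.05
eef_pos: [0.4594, 0.0301, 0.0804]
tcp_rot: [-180.0, -0.1, 153.1]
force: [-4.0, -1.3, 11.0]
opening: 0.0253
gripper_force: 23.4
```

Request:
carry_out:
  motion: "0 0 0 0;0 0 0 0;0 0 0 0;0 0 0 0"

```text
time_s: 21.55
eef_pos: [0.4594, 0.0301, 0.0804]
tcp_rot: [-180.0, -0.1, 153.1]
force: [-4.6, -0.5, 10.5]
opening: 0.0254
gripper_force: 23.4
```

Run:
```python
from wind import *
s=robot.sense();print(s["time_s"],ang(s["eef_pos"]),s["force"])
for n in("side","wrist"):
    c=wcam(eyes,s) if n=="wrist" else eyes.camera(n)
    f=c["frame"];roi=(310,190,440,290) if n=="side" else (0,0,640,480)
    for b in blobs(mask(f,(5,100,60),(18,255,255),roi),6):
        p=onplane(c,[b[1]],.056)[0];print(n,b,p.round(4),np.hypot(*(p[:2]-C)).round(4),ang(p)-PH)
    if n=="side": cv2.imwrite("pics/s4.png",cv2.resize(f[180:300,300:450],None,fx=4,fy=4,interpolation=2))
```

```text
21.55 -168.1043055377864 [-4.63832478 -0.53119184 10.53052247]
side (40, [435.28, 193.1], [430, 190, 10, 10]) [0.9043 0.2106 0.056 ] 0.3913 7.931459225248354
side (41, [390.2, 236.59], [378, 231, 27, 11]) [0.6592 0.0368 0.056 ] 0.1117 -22.677465362090636
side (12, [365.92, 234.25], [364, 233, 5, 3]) [0.5961 0.0695 0.056 ] 0.0523 6.863497256727356
side (39, [352.95, 236.28], [347, 234, 13, 5]) [0.5563 0.0722 0.056 ] 0.0248 54.134508763534285
side (21, [352.71, 244.14], [347, 242, 12, 4]) [0.5424 0.0376 0.056 ] 0.0126 -133.39432412174543
wrist (312, [429.48, 446.71], [421, 433, 23, 26]) [0.5704 0.0434 0.056 ] 0.023 -30.011475865549432
```

View pics/s4.png

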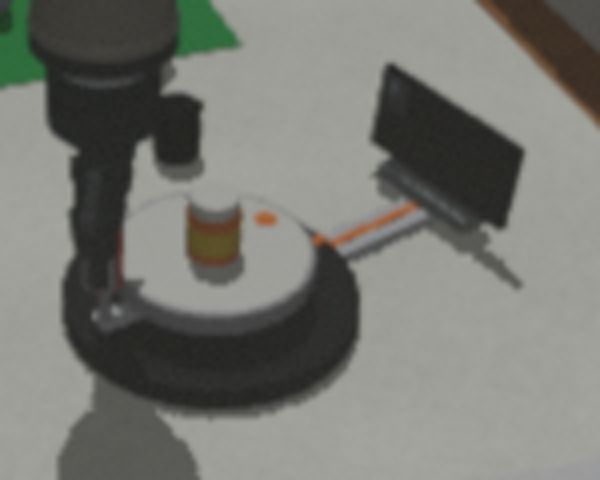

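The side crop shows the platter stopped, with the dot at (265,218) close to the stripe line starting at (320,240) and the shaker standing upright. It measures roughly +7°, which is coarse, so I'll let go, lift and measure closer.

Request:
carry_out:
  motion: "0 0 0 0;0 0 0 0;0 0 0 0;0 0 0 0;0 0 0 0"
  grip: 0.35

```text
time_s: 22.28
eef_pos: [0.4599, 0.0295, 0.0803]
tcp_rot: [-180.0, -0.0, 153.0]
force: [0.0, -0.1, 0.0]
opening: 0.0559
gripper_force: 0.0
```

Request:
carry_out:
  motion: "0 0 -0.3 0;0 0 -0.8 0;0 0 -1 0;0 0 -1 0;-0.8 0.3 0 0;-0.8 0.3 0 0;-0.8 0.3 0 0;0 0 0 0;0 0 0 0;0 0 0 0"

```text
time_s: 23.52
eef_pos: [0.5865, 0.0153, 0.2359]
tcp_rot: [180.0, -0.0, 153.0]
force: [0.6, 0.2, 0.3]
opening: 0.0554
gripper_force: 0.0
```

Run:
```python
from wind import *
s=robot.sense();print(s["time_s"],s["eef_pos"],s["opening"])
c=wcam(eyes,s);f=c["frame"];cv2.imwrite("pics/w5.png",f)
for b in blobs(mask(f,(5,100,60),(18,255,255),(0,0,640,480)),40):
    print(b,[(z,ang(p:=onplane(c,[b[1]],z)[0])-0,np.hypot(*(p[:2]-C)).round(4)) for z in(.056,.02,.006)])
```

```text
23.525 [0.58652063 0.01528791 0.23587337] 0.055352661021037274
(73, [319.22, 148.48], [310, 138, 25, 29]) [(0.056, -155.79439279417875, np.float64(0.0161)), (0.02, -147.94481817536877, np.float64(0.0147)), (0.006, -144.48973466894145, np.float64(0.0142))]
(313, [381.68, 200.76], [372, 191, 20, 20]) [(0.056, 23.880149618318804, np.float64(0.055)), (0.02, 22.127045278444633, np.float64(0.0648)), (0.006, 21.581045347132026, np.float64(0.0687))]
(771, [424.27, 256.27], [389, 218, 73, 79]) [(0.056, 17.33275993633662, np.float64(0.1219)), (0.02, 16.685129174931763, np.float64(0.1396)), (0.006, 16.47563523226472, np.float64(0.1465))]
```

View pics/w5.png

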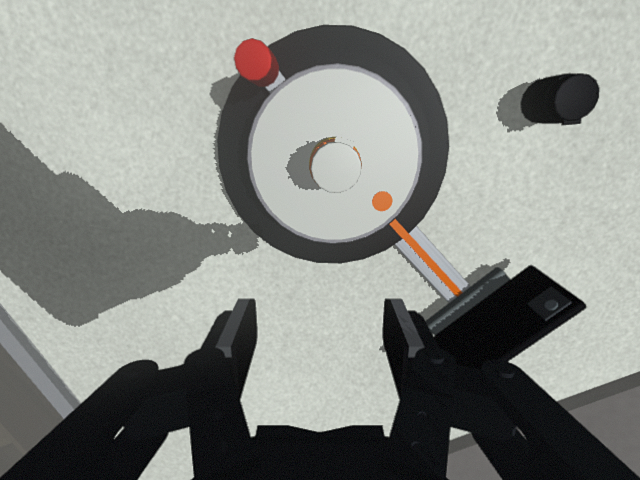

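In the wrist view the knob is released at (256,60), and the shaker stands in the middle at (335,165). The dot at (381,201) sits just beside the stripe at (392,220). It is 7.4° off, about 7 mm, which is inside the limits of 0.2 rad (11.5°) and 11 mm. The measurement is good to about 1°, and everything is at rest, so I'm handing in.

```bash
python3 -c "
from workcell import robot
print(robot.sign_off())"
```

```text
the job is handed in; nothing more can be done
None
```

I handed the job in at about 23.6 s, and the hand-in returned no verdict. By camera tracking and a fitted model, the platter held about 1.5–1.6 rad/s (14–15 turns a minute) for over 8 s. It stopped with the dot about 7° (7 mm) from the stripe line, the shaker standing in the middle, the knob released and everything at rest.

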